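# Unlock the bedside medicine box

## Task

Open the locked medicine box: turn the left dial to 5 and the right dial to 1 (left and right as you face the dials), then push the red locking bar on top aside until it meets its stop, and lift the lid to at least 50 degrees open so that it stays up by itself. Leave the bottle, the tin and the diya standing where they are.

Things in the scene. Friction and masses are not known exactly. Their poses are not given: they have to be found in the camera images.
- lockbox: Blue steel medicine box, fixed, 260 (x) x 240 (y) x 90 mm high. Origin on the nightstand; x from its low front (turned away from the robot) to its back, y to its left, z up. It spans x -150 to +110, y +-120. Front: sloping panel with two dials. Behind it a level strip 90 mm high, x -55 to -10, then the grey lid, x -10 to +110, top 98 mm high. The red bar lies across the lid and holds it shut
- panel_middle (a point): Middle of the sloping panel's face, at x = -102, y = 0, z = 62.5 mm in the box's frame (axes of the box). The panel rises at 30 degrees from level, 110 mm long, from x = -150, z = 35 to x = -55, z = 90. The dials stand 60 mm left (+y) and right of this point, their axes at right angles to the panel (30 degrees from vertical, leaning to the front)
- dial_left_grip (a point): Grip point of the left (box's +y) dial, on its axis 26 mm above the panel. The dial is an upright black bar 40 mm long, 12 mm thick, from 2 to 38 mm above the panel, on a grey disc 48 mm wide, 3 mm high; a red stripe marks its pointing half. Site axes turn with the dial: x along the bar to the pointing end, y across it, z outwards along the dial's axis
- dial_right_grip (a point): The same for the right dial (at the box's -y side)
- dial_left (a joint): Left dial's angle, rad: 0 points straight up the slope at number 3; grows clockwise as seen facing the panel. Numbers 0 to 6 run clockwise 35 degrees (0.611 rad) apart: number n is at (n - 3) x 0.611, so 5 is +1.222. Range -1.9 to 1.9, no clicks, stays where left, turns with 0.06 Nm; the lock accepts 11 degrees either side
- dial_right (a joint): Right dial's angle, the same scale (1 is -1.222)
- hasp (a joint): Angle of the red locking bar about its upright pivot, rad: 0 = straight back over the lid, growing clockwise from above, so its end swings to the box's right (-y); stop at 1.6, where it lies on the strip clear of the lid. Stays where left. Blocked by a hidden bolt until both dials are on the code (once out, it locks the dials); then 1 N at its post moves it
- hasp_pivot (a point): Pivot of the locking bar, at x = -30, y = -10, z = 105 mm in the box's frame, at the bar's mid-height; its axes are those of the box
- hasp_post (a point): Middle of the upright red post, 12 mm across, on the bar's far end, 60 mm from the pivot; the post's top is 15 mm above this point, 139 mm above the nightstand. The bar is 12 mm wide and 8 mm high
- lid (a joint): Lid opening angle, rad: 0 shut, up to 1.3. It hinges along the back edge of the box and its near edge rises. Stiff hinge: stays where left; takes about 4 N at the handle to lift
- lid_handle (a point): Centre of the lid's black T handle: a short level bar 30 mm long across the box (along the box's y), 14 mm thick, on a thin 10 mm post, its centre 30 mm above the lid's top face. Shut, it is at x = +15, y = +60, z = 128 mm in the box's frame
- lid_hinge (a point): Point on the lid's hinge line in line with the handle, at x = +110, y = +60, z = 90 mm in the box's frame. The hinge line runs along the box's y
- bottle_mid (a point): Blue plastic bottle with white twist cap, standing, 60 mm across and 160 mm high; this is its middle, half-way up. Not to be disturbed
- tin_mid (a point): Round aluminium tin 71 mm across, 32 mm high; this is its middle. Not to be disturbed
- diya_mid (a point): Small open terracotta bowl (diya), 80 mm across, 30 mm high; this is its middle. Not to be disturbed

How it is judged:
By the outcome, as a careful person would: the job done as asked, in the order asked, and still so for the second after the job is handed in, with the robot touching nothing.
It also fails if it takes over 69 s, if anything falls off the work surface, if the arm or the gripper's body presses on something with over 40 N, if the wrist force passes 120 N, or if a joint passes its speed limit or range.

## Robot

A 6-joint arm with a two-finger parallel gripper is mounted at the origin on the work surface. World frame = base frame: x ahead of the robot, y to its left, z up, the work surface at z = 0. Lengths are in m, angles in rad, forces in N, time in s.
With the tool pointing down it reaches from about 0.25 to 0.775 m from the base axis. Payload 4 kg.
Tool frame: the origin (TCP) lies on the centre line of the jaws, within the pads' length; the fingertips stand 8 mm ahead of it and the grasp point (between the pads) lies 11 mm behind it (tcp_to_tips is the distance from the TCP to the fingertips, in m); z points along the fingers, y is the direction in which the jaws open and shut (so a half turn about z gives the same grasp; the last joint's range is limited). The gripper opens to 94 mm and grips with 3 to 60 N. Pads are 16 mm wide; open, the fingers measure 119 mm over their backs; the gripper's body (75 mm by 177 mm) begins 78 mm behind the grasp point.
Start: joints at [-1.413, 0.087, 1.371, -0, 1.684, -0.103], TCP at [0.142, -0.531, 0.214] pointing down, gripper open.
Joint ranges: [-3.1, 3.1], [-0.76, 2.03], [0.27, 2.55], [-1.08, 4.22], [0.17, 2.65], [-2.57, 2.57]. Speed limits (rad/s): [2.79, 2.79, 3.14, 3.14, 3.14, 3.14].

## Interface

Orientations are given as a unit quaternion [x, y, z, w].
In Python, from station import * gives the robot as it stands. Calls block until the motion is done:
- goto(position, orientation): joint-space move of the TCP to a pose.
- line_to(position, attitude=None, feed=0.15, until_force=None): straight line of the TCP; attitude=None keeps the orientation; feed is the mean speed in m/s. With until_force (N) it stops when the force on the tool has changed by that much, and returns True; else False.
- goto_joints(angles): joint-space move.
- open_gripper() and clamp(): open the fingers fully, or close them until they stop; the grip force is fixed at half the most.
- hold(seconds).
- ik(position, orientation): joint angles nearest the present ones, or None.
- get_image(name): name is "scene" or "side" or "wrist"; returns a dict with "color" (400x640x3 uint8, red, green, blue), "z_map" (400x640 float32, m along the optical axis (not along the pixel's ray), 0 where there is no reading), "fx", "fy", "cx", "cy" (pixels), "R" (3x3) and "t" (3): a world point X has camera coordinates R X + t. Camera axes: x right, y down, z forward; pixel columns grow to the right and rows downward; lengths in m; the calibration is good to about 2 mm. The wrist camera is an equidistant fisheye: a pixel r from the principal point sees the ray r / f radians off the axis. A picture is of the moment at which its call begins.
A pose or a line that the arm cannot do raises Unreachable and nothing moves.
- hand_in(): hands the job in, once; it reports no verdict.
Trained networks look in the newest picture that a camera, given by its name, has taken for a name from the list of things; names that differ only in an ending like _2 or _b are one class to them, and where a whole thing is asked for, a point or a joint stands for the part that bears it (a point fixed in the world has none). Each returns a list of dicts, best first, with "conf" (0 to 1); they miss things now and then, are a little off and sometimes report something else, mostly with a low value. They report only what shows in the picture. A call takes as long as a camera call.
- recognise(camera, label): "location" ([x, y, z] in m, in world coordinates, good to about 4 mm: the middle of the surface that is visible of it).
Readings, each from a call of its own:
- get_clock(): time.
- get_q(): joint angles.
- get_qvel(): joint speeds.
- get_joint_efforts(): joint torques, N m.
- get_tool_pos(): TCP position.
- get_tcp_rot(): TCP orientation.
- get_ft_force(): force on the tool from outside, world axes, zero at the start.
- get_torque(): the same for the moment, N m.
- get_opening(): opening from 0.0 (shut) to 1.0 (fully open).
Only numpy, scipy, OpenCV 4.12 (cv2) and the standard library are available. Lean on these libraries where they do the work, as an engineer would, in place of code of your own. Each camera call takes 0.05 s, during which the arm holds its last target. There are 200 camera calls.

## Working session

There is one attempt and no reset: what is moved stays moved. The work goes in short steps, each a Python script; the robot and the scene stay as the last script left them, time stands still between calls to the robot, and variables do not carry over. Pictures are saved under pics/ and viewed, about 8 in all and at most 12, crops included, and the job is handed in when it is done.

```bash
mkdir -p pics; ls; python3 - <<'E'
from station import *
import cv2,numpy as np
ims=[]
for n in ("scene","side"):
    im=get_image(n); cv2.imwrite(f"pics/{n}0.png",im["color"][:,:,::-1])
    np.savez(f"/tmp/{n}0.npz",**im)
    C=-np.array(im["R"]).T@np.array(im["t"]); print(n,C.round(3),np.array(im["R"])[2].round(2),im["fx"])
    for l in ["lockbox","dial_left_grip","dial_right_grip","hasp_post","lid_handle","bottle_mid","tin_mid","diya_mid"]:
        for d in recognise(n,l)[:3]: print(n,l,np.round(d["location"],3),round(d["conf"],2))
print(get_clock())
E
```

```text
pics
scene [0.912 0.656 0.888] [-0.34 -0.57 -0.75] 520.2866026427861
scene lockbox [0.582 0.036 0.09 ] 0.76
scene dial_left_grip [ 0.647 -0.083  0.082] 0.89
scene dial_left_grip [0.579 0.04  0.09 ] 0.53
scene dial_right_grip [0.676 0.038 0.081] 0.72
scene hasp_post [0.547 0.011 0.109] 0.6
scene lid_handle [0.505 0.024 0.094] 0.58
scene bottle_mid [0.571 0.252 0.099] 0.6
scene tin_mid [0.7   0.192 0.035] 0.75
scene diya_mid [ 0.526 -0.274  0.016] 0.69
scene diya_mid [ 0.642 -0.079  0.082] 0.28
side [0.248 0.784 1.044] [ 0.26 -0.58 -0.77] 467.80445595182846
side lockbox [0.536 0.032 0.09 ] 0.8
side lockbox [ 0.53  -0.275  0.021] 0.6
side dial_left_grip [ 0.636 -0.078  0.08 ] 0.56
side dial_right_grip [0.666 0.036 0.08 ] 0.78
side hasp_post [0.545 0.006 0.111] 0.46
side hasp_post [0.499 0.017 0.099] 0.4
side lid_handle [0.502 0.02  0.1  ] 0.94
side bottle_mid [0.554 0.252 0.096] 0.68
side tin_mid [0.691 0.194 0.033] 0.93
side diya_mid [ 0.532 -0.274  0.018] 0.96
side diya_mid [0.551 0.253 0.099] 0.55
0.9
```

View pics/scene0.png

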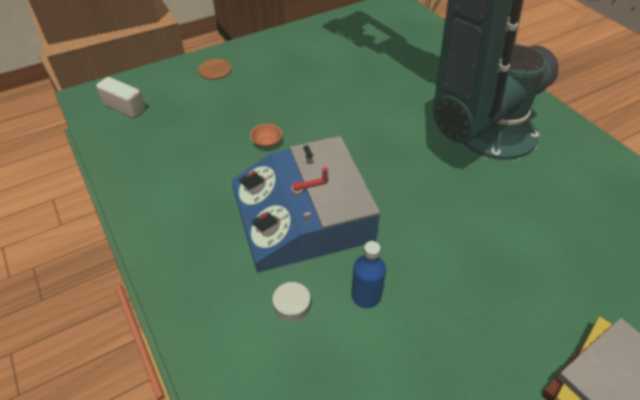

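View pics/side0.png

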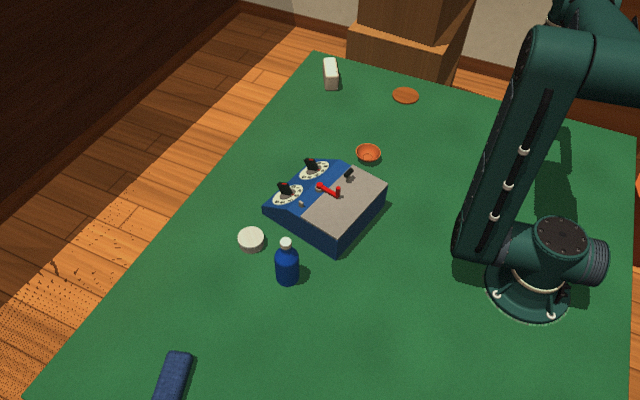

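The scene view shows the box with its dials facing away from the robot (dials at about (257,183) and (270,225)), the red bar at (310,184) and the handle at (308,152). The bottle is at (368,275), the tin at (291,300) and the diya at (266,135). The side view agrees. Next I fit the box pose and the dial angles from the depth maps.

```bash
cat > geo.py <<'E'
import numpy as np
from scipy.spatial.transform import Rotation as Rn
def cloud(im):
    v,u=np.mgrid[:400,:640]; z=im["z_map"]; m=z>0
    P=np.stack([(u-im["cx"])/im["fx"]*z,(v-im["cy"])/im["fy"]*z,z],-1)[m]
    return (P-np.array(im["t"]))@np.array(im["R"]), im["color"][m].astype(int)
# dial frame in the box frame (panel axes): e1 up slope, e2 = box y, n outward
e1=np.array([np.cos(np.pi/6),0,.5]); n=np.array([-.5,0,np.cos(np.pi/6)]); e2=np.array([0,1.,0])
pm=np.array([-.102,0,.0625])
E
python3 - <<'E'
from geo import *
import cv2
from scipy.optimize import least_squares
A=[cloud(dict(np.load(f"/tmp/{k}0.npz"))) for k in("scene","side")]
for P,C in A:
    roi=(abs(P[:,0]-.55)<.2)&(abs(P[:,1])<.17)
    Q,c=P[roi],C[roi]
    tab=np.median(Q[Q[:,2]<.02][:,2]); 
    top=Q[(Q[:,2]>.084)&(Q[:,2]<.104)&~((c[:,0]>120)&(c[:,1]<60))]
    # keep largest blob
    g=np.zeros((200,200),np.uint8); ij=((top[:,:2]-[.35,-.2])/.002).astype(int); g[ij[:,0],ij[:,1]]=1
    g=cv2.morphologyEx(g,cv2.MORPH_CLOSE,np.ones((5,5))); g=cv2.morphologyEx(g,cv2.MORPH_OPEN,np.ones((9,9)))
    n_,l,s,_=cv2.connectedComponentsWithStats(g); k=1+s[1:,4].argmax()
    T=top[l[ij[:,0],ij[:,1]]==k]
    (ctr,wh,ang)=cv2.minAreaRect(T[:,:2].astype(np.float32))
    z=T[:,2]; print("table",tab,"rect",ctr,wh,ang,len(T)); print(np.histogram(z,bins=np.arange(.084,.106,.002)))
    lidm=c[:,0]; 
P=np.vstack([a[0] for a in A]);C=np.vstack([a[1] for a in A])
red=(C[:,0]>130)&(C[:,1]<60)&(C[:,2]<60)&(abs(P[:,0]-.55)<.2)&(abs(P[:,1])<.15)&(P[:,2]>.05)
print(P[red].round(3).tolist()[::8])
E
```

```text
table 0.0015613590282189766 rect (0.5311236381530762, 0.0021719038486480713) (0.244097039103508, 0.18319149315357208) 77.41609954833984 6987
(array([ 200,  232,  485,  889,  565,  192,  785, 2160, 1303,  176]), array([0.084, 0.086, 0.088, 0.09 , 0.092, 0.094, 0.096, 0.098, 0.1  ,
       0.102, 0.104]))
table -0.0010150587761373097 rect (0.525039792060852, 0.0025787055492401123) (0.245151087641716, 0.1735735684633255) 77.3665771484375 4052
(array([ 133,  274,  392,  237,  290,  800, 1160,  622,  128,   16]), array([0.084, 0.086, 0.088, 0.09 , 0.092, 0.094, 0.096, 0.098, 0.1  ,
       0.102, 0.104]))
[[0.587, 0.007, 0.11], [0.674, 0.034, 0.102], [0.586, 0.003, 0.109], [0.58, 0.004, 0.109], [0.577, 0.004, 0.107], [0.565, 0.003, 0.108], [0.566, 0.007, 0.106], [0.518, 0.015, 0.138], [0.524, 0.015, 0.131], [0.547, 0.004, 0.105], [0.55, 0.011, 0.103], [0.542, 0.016, 0.108], [0.531, 0.013, 0.106]]
```

```bash
python3 - <<'E'
import cv2
a=cv2.imread("pics/scene0.png")[150:255,225:345]; b=cv2.imread("pics/side0.png")[145:225,255:375]
a=cv2.resize(a,None,fx=3.3,fy=3.3,interpolation=cv2.INTER_CUBIC); b=cv2.resize(b,(396,264),interpolation=cv2.INTER_CUBIC)
import numpy as np
h=a.shape[0]; b=cv2.copyMakeBorder(b,0,h-264,0,0,cv2.BORDER_CONSTANT)
cv2.imwrite("pics/crop0.png",np.hstack([a,b]))
E
```

```text
(no output)
```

View pics/crop0.png

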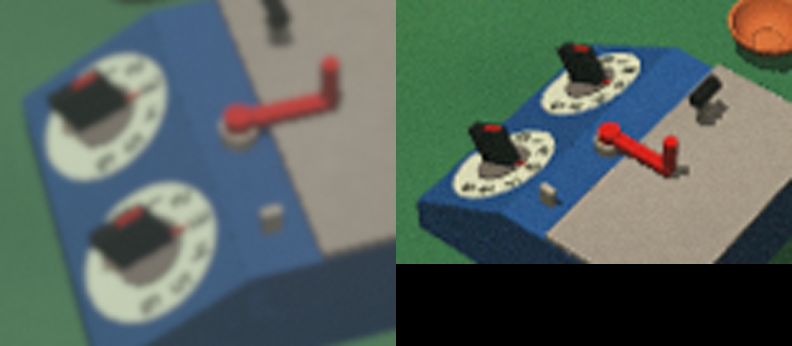

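```bash
cat >> geo.py <<'E'
def sdf(b):
    x,y,z=b.T
    s=np.maximum.reduce([-.15-x,x-.11,abs(y)-.12,z-.09,(b-pm)@n])
    l=np.maximum.reduce([-.01-x,x-.11,abs(y)-.12,z-.098])
    return np.minimum(np.minimum(s,l),z)
def fit(Q,x0):
    from scipy.optimize import minimize
    def f(p):
        b=Rn.from_euler("z",p[3]).inv().apply(Q-p[:3]); return np.minimum(abs(sdf(b)),.008).mean()*1e3
    r=minimize(f,x0,method="Nelder-Mead",options=dict(initial_simplex=np.array([x0]+[np.array(x0)+d for d in np.diag([.01,.01,.004,.05])]),xatol=1e-5,fatol=1e-5,maxiter=600))
    return r.x,r.fun
def dials(P,C,pose):
    for name,s in(("L",1),("R",-1)):
        b=Rn.from_euler("z",pose[3]).inv().apply(P-pose[:3])-pm-[0,s*.06,0]
        a=np.stack([b@e1,b@e2,b@n],-1)
        m=(np.hypot(a[:,0],a[:,1])<.03)&(a[:,2]>.012)&(a[:,2]<.045)
        q=a[m];r=(C[m][:,0]>100)&(C[m][:,1]<70)
        t=q[q[:,2]>.032]
        # dial angle clockwise seen facing the panel: up-slope=0, clockwise -> towards box -y
        w,V=np.linalg.eigh(np.cov(t[:,:2].T)); v=V[:,1]
        rc=q[r][:,:2].mean(0)-t[:,:2].mean(0)
        if v@rc<0: v=-v
        print(name,len(t),"ctr",t.mean(0).round(4),"ang",round(float(np.arctan2(-v[1],v[0])),3),"red",r.sum(),q[r].mean(0).round(4),"sd",np.sqrt(w).round(4))
E
python3 - <<'E'
from geo import *
A=[cloud(dict(np.load(f"/tmp/{k}0.npz"))) for k in("scene","side")]
sel=lambda P:P[(abs(P[:,0]-.55)<.22)&(abs(P[:,1])<.16)&(P[:,2]<.15)&(P[:,2]>-.02)]
ps=[]
for P,C in A+[(np.vstack([A[0][0],A[1][0]]),np.vstack([A[0][1],A[1][1]]))]:
    p,f=fit(sel(P),[.55,0,0,2.92]); print(p.round(4),round(f,2)); dials(P,C,p)
E
```

```text
[ 5.5010e-01 -3.2000e-03  1.4000e-03  2.9209e+00] 1.54
L 102 ctr [ 0.0017 -0.0023  0.0367] ang 0.097 red 9 [ 0.0079 -0.002   0.0373] sd [0.004  0.0119]
R 121 ctr [ 0.0019 -0.0021  0.0368] ang 0.072 red 14 [ 0.009  -0.0028  0.0384] sd [0.0039 0.0119]
[ 5.4930e-01 -3.8000e-03 -1.2000e-03  2.9201e+00] 1.68
L 40 ctr [ 0.0038 -0.003   0.0366] ang 0.079 red 6 [ 0.0113 -0.0027  0.0376] sd [0.0037 0.0121]
R 41 ctr [ 0.0038 -0.0024  0.037 ] ang 0.076 red 8 [ 0.0113 -0.0034  0.0389] sd [0.004  0.0126]
[ 5.4970e-01 -3.4000e-03  7.0000e-04  2.9206e+00] 1.86
L 143 ctr [ 0.0022 -0.0025  0.0368] ang 0.084 red 15 [ 0.0091 -0.0022  0.0372] sd [0.0039 0.0119]
R 168 ctr [ 0.0025 -0.0024  0.0369] ang 0.079 red 22 [ 0.0096 -0.003   0.0385] sd [0.0039 0.0119]
```

```bash
cat >> geo.py <<'E'
POSE=np.array([.5497,-.0034,0,2.9206]); RB=Rn.from_euler("z",POSE[3])
W=lambda b:RB.apply(np.asarray(b,float))+POSE[:3]
def quat(x,z):  # tool x, z given in the box frame
    x=RB.apply(x);z=RB.apply(z);return Rn.from_matrix(np.stack([x,np.cross(z,x),z],1)).as_quat()
def dialpose(s,a,h,flip=1,tilt=np.pi/6):
    """TCP pose with the tips 8 mm under TCP height h above the panel"""
    v=np.cos(a)*e1-np.sin(a)*e2
    return W(pm+[0,s*.06,0]+n*h), quat(flip*v,-n)
Hh,Hn=np.array([.110,.06,.09]),np.array([.015,.06,.128])
def lidpose(th,lag=0.,flip=1,off=.011):
    # lid opens: near edge rises, rotation about box y
    R=Rn.from_rotvec([0,th,0]); p=Hh+R.apply(Hn-Hh); Rt=Rn.from_rotvec([0,th-lag,0])
    z=Rt.apply([0,0,-1.]); return W(p+z*off), quat(Rt.apply([0,flip*1.,0]),z)
E
python3 - <<'E'
from station import *
from geo import *
f=lambda q:None if q is None else np.round(q,2).tolist()
print(Hh+Rn.from_rotvec([0,1.,0]).apply(Hn-Hh))
for fl in(1,-1):
    for s,angs in((1,[.08,.6,1.222]),(-1,[.08,-.6,-1.222])):
        for a in angs: print("dial",s,fl,a,f(ik(*dialpose(s,a,.017,fl))))
        print("above",s,f(ik(*dialpose(s,.08,.12,fl))))
for fl in(1,-1):
    for th in(0,.3,.6,.9,1.0,1.1,1.2): print("lid",fl,th,f(ik(*lidpose(th,0,fl))),f(ik(*lidpose(th,.5*th,fl))))
E
```

```text
[0.09064718 0.06       0.19047123]
dial 1 1 0.08 [-0.22, 0.79, 0.77, 0.0, 2.1, -1.49]
dial 1 1 0.6 [-0.22, 0.79, 0.77, 0.0, 2.1, -0.97]
dial 1 1 1.222 [-0.22, 0.79, 0.77, 0.0, 2.1, -0.35]
above 1 [-0.22, 0.94, 0.34, 0.0, 2.38, -1.49]
dial -1 1 0.08 [-0.08, 0.83, 0.7, 0.09, 2.13, -1.32]
dial -1 1 -0.6 [-0.08, 0.83, 0.7, 0.09, 2.13, -2.0]
dial -1 1 -1.222 None
above -1 None
dial 1 -1 0.08 [-0.22, 0.79, 0.77, 0.0, 2.1, 1.65]
dial 1 -1 0.6 [-0.22, 0.79, 0.77, 0.0, 2.1, 2.17]
dial 1 -1 1.222 None
above 1 [-0.22, 0.94, 0.34, 0.0, 2.38, 1.65]
dial -1 -1 0.08 [-0.08, 0.83, 0.7, 0.09, 2.13, 1.82]
dial -1 -1 -0.6 [-0.08, 0.83, 0.7, 0.09, 2.13, 1.14]
dial -1 -1 -1.222 [-0.08, 0.83, 0.7, 0.09, 2.13, 0.52]
above -1 None
lid 1 0 None None
lid 1 0.3 None None
lid 1 0.6 None None
lid 1 0.9 None None
lid 1 1.0 None None
lid 1 1.1 None None
lid 1 1.2 None None
lid -1 0 [-0.22, 0.07, 1.58, -0.0, 1.49, 0.0] [-0.22, 0.07, 1.58, -0.0, 1.49, 0.0]
lid -1 0.3 [-0.22, -0.19, 1.81, -0.0, 1.23, 0.0] [-0.22, -0.09, 1.69, -0.0, 1.39, 0.0]
lid -1 0.6 [-0.22, -0.47, 2.05, -0.0, 0.96, 0.0] [-0.22, -0.26, 1.82, -0.0, 1.28, 0.0]
lid -1 0.9 [-0.22, -0.75, 2.29, -0.0, 0.7, 0.0] [-0.22, -0.44, 1.96, -0.0, 1.18, 0.0]
lid -1 1.0 None [-0.22, -0.51, 2.0, -0.0, 1.14, 0.0]
lid -1 1.1 None [-0.22, -0.57, 2.05, -0.0, 1.11, 0.0]
lid -1 1.2 None [-0.22, -0.64, 2.1, -0.0, 1.08, 0.0]
```

```bash
cat > d.py <<'E'
from station import *
from geo import *
import cv2,sys
def dial(s,fl,a0,a1,hi):
    goto(*dialpose(s,a0,hi,fl)); print("clk",get_clock(),np.round(get_tool_pos(),3))
    p,q=dialpose(s,a0,.017,fl); print("hit",line_to(p,feed=.08,until_force=12),np.round(get_tool_pos()-p,4))
    clamp(); print("open",get_opening(),"F",np.round(get_ft_force(),1),np.round(get_torque(),2))
    for k in np.linspace(0,1,5)[1:]:
        goto(*dialpose(s,a0+(a1-a0)*k,.017,fl)); print("F",np.round(get_ft_force(),1),np.round(get_torque(),2))
    open_gripper(); line_to(dialpose(s,a1,.075,fl)[0],feed=.12); print("clk",get_clock(),"F",np.round(get_ft_force(),1))
def look(tag):
    out=[]
    for k in("scene","side"):
        im=get_image(k); np.savez(f"/tmp/{k}{tag}.npz",**im); P,C=cloud(im); print(k); dials(P,C,POSE); out.append(im["color"][:,:,::-1])
    return out
E
python3 - <<'E'
from d import *
print(ik(*dialpose(-1,.08,.075,-1)))
dial(1,1,.08,1.222,.10)
E
```

```text
[-0.08038564  0.91014896  0.46954967  0.09239599  2.27909627  1.83297239]
clk 3.3917 [ 0.685 -0.097  0.15 ]
hit False [ 0.0004 -0.0002  0.0006]
open 0.1298132453874945 F [-0.3  2.3 -0.2] [ 0.17 -0.43 -0.16]
F [1.8 4.1 0.8] [ 0.41 -0.54 -0.34]
F [ 2.4  4.7 -0. ] [ 0.66 -0.66 -0.51]
F [ 2.4  5.4 -1.4] [ 0.65 -0.8  -0.53]
F [ 2.8  5.1 -0.7] [ 0.7  -0.86 -0.55]
clk 9.2417 F [-0.3 -0.2 -0.1]
```

```bash
python3 - <<'E'
from d import *
dial(-1,-1,.08,-1.222,.075)
# move back above the lid, clear of dials, closed, ready for the hasp
def hp(phi,d,z=.125,fl=1):
    u=np.array([np.cos(phi),-np.sin(phi),0]);t=np.array([-np.sin(phi),-np.cos(phi),0])
    return W(np.array([-.03,-.01,z])+.06*u-d*t), quat(fl*u,[0,0,-1.])
for fl in(1,-1):
    for ph in(0,.8,1.7): print(fl,ph,ik(*hp(ph,.0185,fl=fl)))
look(1)
E
```

```text
clk 11.125 [0.699 0.024 0.127]
hit False [ 0.0004 -0.0001  0.0006]
open 0.12590586166206344 F [-0.   1.4 -1.2] [ 0.21 -0.31 -0.06]
F [0.6 1.  0.3] [ 0.18 -0.38 -0.04]
F [ 0.8  1.4 -0.2] [ 0.06 -0.43 -0.03]
F [ 2.3  1.  -0.5] [-0.04 -0.58 -0.02]
F [ 2.3 -0.5 -2.1] [-0.16 -0.84  0.1 ]
clk 16.8 F [0.1 0.2 0. ]
1 0 [-1.19227516e-01  5.21375997e-02  1.58447839e+00 -4.44089210e-16
  1.50497666e+00 -1.46903119e+00]
1 0.8 [-2.87382158e-02  8.96848568e-02  1.54450476e+00 -4.44089210e-16
  1.50740304e+00 -5.78541889e-01]
1 1.7 [ 1.00674757e-02  2.03216527e-01  1.41590443e+00 -4.44089210e-16
  1.52247169e+00  3.60263802e-01]
-1 0 [-1.19227516e-01  5.21375997e-02  1.58447839e+00 -4.44089210e-16
  1.50497666e+00  1.67256146e+00]
-1 0.8 [-2.87382158e-02  8.96848568e-02  1.54450476e+00 -4.44089210e-16
  1.50740304e+00  2.56305076e+00]
-1 1.7 None
scene
L 0 ctr [nan nan nan] ang nan red 0 [nan nan nan] sd [nan nan]
R 124 ctr [ 0.0023 -0.0025  0.0379] ang -1.216 red 0 [nan nan nan] sd [0.0039 0.0119]
side
L 34 ctr [ 0.0019 -0.0014  0.0358] ang -1.926 red 0 [nan nan nan] sd [0.0041 0.0127]
R 50 ctr [ 0.0031 -0.0012  0.0355] ang -1.207 red 1 [0.0017 0.004  0.0373] sd [0.004  0.0122]
  avg = a.mean(axis, **keepdims_kw)
  ret = um.true_divide(
geo.py:29: RuntimeWarning: Degrees of freedom <= 0 for slice
  w,V=np.linalg.eigh(np.cov(t[:,:2].T)); v=V[:,1]
  c *= np.true_divide(1, fact)
  c *= np.true_divide(1, fact)
geo.py:30: RuntimeWarning: Mean of empty slice.
  rc=q[r][:,:2].mean(0)-t[:,:2].mean(0)
geo.py:32: RuntimeWarning: Mean of empty slice.
  print(name,len(t),"ctr",t.mean(0).round(4),"ang",round(float(np.arctan2(-v[1],v[0])),3),"red",r.sum(),q[r].mean(0).round(4),"sd",np.sqrt(w).round(4))
```

```bash
cat >> geo.py <<'E'
def hp(phi,d,z=.125):
    u=np.array([np.cos(phi),-np.sin(phi),0]);t=np.array([-np.sin(phi),-np.cos(phi),0])
    return W(np.array([-.03,-.01,z])+.06*u-d*t), quat(u,[0,0,-1.])
E
python3 - <<'E'
from d import *
clamp()
p=get_tool_pos(); line_to(p+np.array([-.06,0,.07])); 
goto(*hp(0,.035,.22)); print("clk",get_clock())
ims=look(2)
cv2.imwrite("pics/c2.png",np.hstack([cv2.resize(ims[0][150:255,225:345],(396,346)),cv2.resize(ims[1][145:225,255:375],(396,346))]))
line_to(hp(0,.035)[0],feed=.1,until_force=8)
print("clk",get_clock(),np.round(get_tool_pos()-hp(0,.035)[0],4),np.round(get_ft_force(),1))
E
```

```text
clk 20.8417
scene
L 85 ctr [ 0.0032 -0.0048  0.0386] ang 1.226 red 21 [ 0.0039 -0.0105  0.0395] sd [0.0035 0.013 ]
R 122 ctr [ 0.0019 -0.0031  0.038 ] ang -1.224 red 19 [0.004  0.0074 0.0395] sd [0.004  0.0119]
side
L 36 ctr [ 0.0023 -0.0012  0.036 ] ang 1.282 red 7 [ 0.0023 -0.0101  0.0368] sd [0.0038 0.0121]
R 46 ctr [ 0.0027 -0.0019  0.036 ] ang -1.185 red 5 [0.005 0.007 0.038] sd [0.0043 0.012 ]
clk 22.0417 [ 0.0006 -0.0001  0.0009] [-0.5 -0.7  0.4]
```

View pics/c2.png

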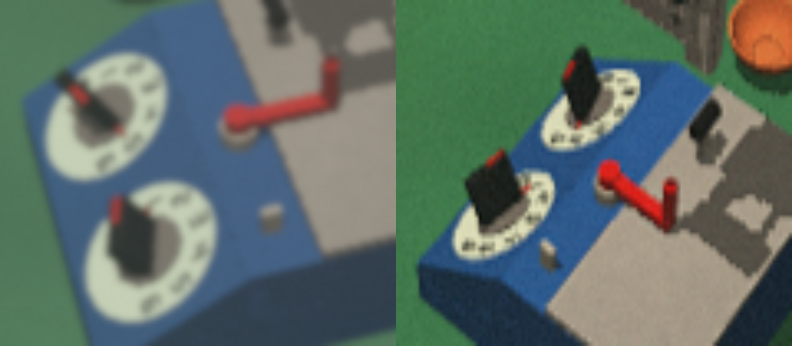

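The close-ups show both dials' red halves turned towards each other, left at about (95,105) and right at about (115,210). That matches +1.22 and -1.22 from both cameras. Next I push the bar.

```bash
python3 - <<'E'
from d import *
print("c",line_to(hp(0,.0185)[0],feed=.05,until_force=8),np.round(get_ft_force(),1))
for ph in np.arange(.13,1.9,.13):
    p,q=hp(ph,.0185)
    hit=line_to(p,q,feed=.06,until_force=10)
    F=get_ft_force()
    if hit or np.linalg.norm(F)>4: print(round(ph,2),hit,np.round(F,1))
    if hit: break
print("clk",get_clock(),np.round(get_tool_pos()-p,4))
line_to(get_tool_pos()+np.array([0,0,.1])); print(np.round(get_ft_force(),1))
for k in("scene","side"):
    P,C=cloud(get_image(k)); b=RB.inv().apply(P-POSE[:3])
    m=(C[:,0]>110)&(C[:,1]<60)&(C[:,2]<60)&(b[:,0]>-.06)&(b[:,0]<.06)&(abs(b[:,1])<.1)
    r=b[m]; post=r[r[:,2]>.12]; print(k,"post",post.mean(0).round(3),len(post),"bar x",r[:,0].min().round(3),r[:,0].max().round(3),r[:,1].min().round(3)); v=post.mean(0)[:2]-[-.03,-.01]; print("ang",np.arctan2(-v[1],v[0]))
print(get_clock())
E
```

```text
c False [-1.  -0.5  0.1]
1.69 True [-0.7  0.1  0.8]
clk 26.1333 [-0.0048  0.0009 -0.0013]
[0.2 0.3 0.6]
scene post [-0.035 -0.074  0.132] 12 bar x -0.038 -0.028 -0.076
ang 1.6548634429792624
side post [-0.03  -0.071  0.135] 16 bar x -0.047 -0.02 -0.076
ang 1.5717650037317854
27.05
```

```bash
cat >> geo.py <<'E'
def lidpose2(th,lag,off=.011):
    p=Hh+Rn.from_rotvec([0,th,0]).apply(Hn-Hh); Rt=Rn.from_rotvec([0,th-lag,0]); z=Rt.apply([0,0,-1.])
    return W(p+z*off), quat(Rt.apply([1.,0,0]),z)
E
python3 - <<'E'
from d import *
for k in("scene","side"):
    P,C=cloud(get_image(k)); b=RB.inv().apply(P-POSE[:3])
    m=(C.max(1)<90)&(abs(b[:,0]-.015)<.025)&(abs(b[:,1]-.06)<.03)&(b[:,2]>.119)&(b[:,2]<.145); r=b[m]
    print(k,len(r),r.mean(0).round(4),r.min(0).round(3),r.max(0).round(3))
f=lambda q:None if q is None else np.round(q,2).tolist()
for th in(0,.3,.6,.9,1.13): print(th,f(ik(*lidpose2(th,.5*th))),f(ik(*lidpose2(th,.5*th,-.09))))
open_gripper(); goto(*lidpose2(0,0,-.07)); print(get_clock(),np.round(get_tool_pos(),3))
im=get_image("wrist"); cv2.imwrite("pics/w3.png",im["color"][:,:,::-1])
E
```

```text
scene 10 [0.0102 0.0659 0.1325] [0.008 0.056 0.129] [0.012 0.071 0.136]
side 53 [0.017  0.0564 0.1304] [0.01  0.043 0.119] [0.024 0.073 0.137]
0 [-0.22, 0.07, 1.58, -0.0, 1.49, -1.57] [-0.22, 0.03, 1.42, -0.0, 1.69, -1.57]
0.3 [-0.22, -0.09, 1.69, -0.0, 1.39, -1.57] [-0.22, -0.15, 1.55, -0.0, 1.59, -1.57]
0.6 [-0.22, -0.26, 1.82, -0.0, 1.28, -1.57] [-0.22, -0.35, 1.69, -0.0, 1.5, -1.57]
0.9 [-0.22, -0.44, 1.96, -0.0, 1.18, -1.57] [-0.22, -0.56, 1.85, -0.0, 1.41, -1.57]
1.13 [-0.22, -0.59, 2.07, -0.0, 1.1, -1.57] [-0.22, -0.74, 1.97, -0.0, 1.35, -1.57]
30.275 [ 0.522 -0.059  0.198]
```

View pics/w3.png

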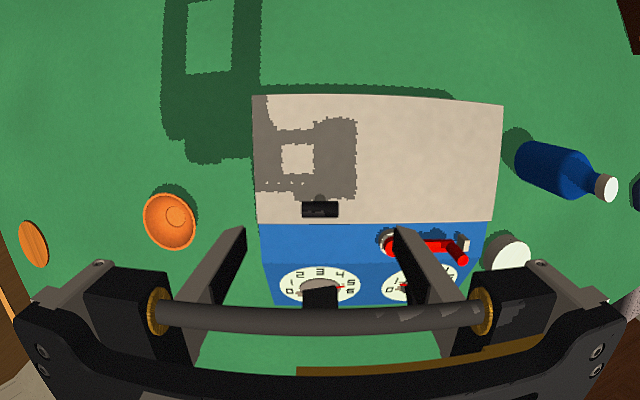

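The wrist view shows the handle bar at (320,209), centred between the fingers. The red bar lies along the strip at (425,247), clear of the lid and against its stop. Next I grip the handle by its ends and lift.

```bash
python3 - <<'E'
from d import *
print(line_to(lidpose2(0,0)[0],feed=.08,until_force=10),np.round(get_ft_force(),1))
clamp(); print("open mm",get_opening()*94,np.round(get_ft_force(),1),get_clock())
for th in np.linspace(0,1.13,9)[1:]:
    p,q=lidpose2(th,.5*th); line_to(p,q,feed=.05); print(round(th,2),"F",np.round(get_ft_force(),1),"op",round(get_opening()*94,1))
hold(.3); print(get_clock())
P=cloud(get_image("side"))[0]; 
ims=[get_image(k)["color"][:,:,::-1] for k in("scene","side")]
cv2.imwrite("pics/c4.png",np.hstack([cv2.resize(i[100:320,200:440],(400,366)) for i in ims]))
E
```

```text
False [-0.3 -0.3  0.4]
open mm 29.46609560184291 [ 0.9  0.4 -0.3] 32.4917
0.14 F [ 0.6  1.4 -0.8] op 29.4
0.28 F [-0.1  2.6 -1.9] op 29.9
0.42 F [-1.4  4.7 -2. ] op 29.5
0.56 F [-0.9  3.6 -2.4] op 30.0
0.71 F [-0.9  4.8 -3. ] op 29.5
0.85 F [-0.6  5.8 -4.6] op 29.8
0.99 F [-0.2  5.8 -4.3] op 29.7
1.13 F [ 0.7  6.1 -4.6] op 29.3
36.225
```

View pics/c4.png

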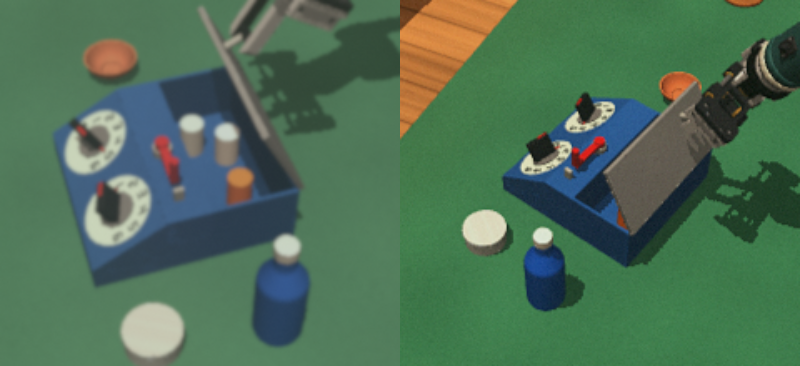

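The lid is up (edge at about (205,10) to (300,185) in the left half). The gripper still holds the handle and the other objects are standing. Now I release, back off and check that the lid stays up.

```bash
python3 - <<'E'
from d import *
open_gripper(); print(np.round(get_ft_force(),1))
line_to(lidpose2(1.13,.565,-.09)[0],feed=.1); hold(1.0); print(get_clock(),np.round(get_ft_force(),1))
ims=look(5)
for k in("scene","side"):
    P,C=cloud(dict(np.load(f"/tmp/{k}5.npz"))); b=RB.inv().apply(P-POSE[:3])
    m=(abs(b[:,1])<.11)&(b[:,2]>.11)&(b[:,0]>.02)&(b[:,0]<.14)&(C.min(1)>60); r=b[m][:,[0,2]]
    if len(r)>20:
        # robust line in x-z
        vx,vz,_,_=cv2.fitLine(r.astype(np.float32),cv2.DIST_HUBER,0,.002,.01).ravel(); print(k,len(r),"lid deg",np.degrees(np.arctan2(abs(vz),-vx*np.sign(vz))), "top z",r[:,1].max())
    for l in["bottle_mid","tin_mid","diya_mid"]: 
        d=recognise(k,l); print(k,l,np.round(d[0]["location"],3) if d else None)
cv2.imwrite("pics/c5.png",np.hstack([cv2.resize(i[100:320,200:440],(400,366)) for i in ims]))
E
```

```text
[-0.1 -0.2 -0.2]
39.6167 [0.1 0.4 0.4]
scene
L 80 ctr [ 0.0026 -0.0034  0.0385] ang 1.234 red 22 [ 0.0036 -0.0101  0.0393] sd [0.0035 0.0126]
R 126 ctr [ 0.0021 -0.0029  0.0379] ang -1.222 red 20 [0.0042 0.0079 0.0396] sd [0.004 0.012]
side
L 39 ctr [ 0.0034 -0.0031  0.0357] ang 1.17 red 7 [ 0.0046 -0.0119  0.038 ] sd [0.0041 0.0128]
R 44 ctr [ 0.0022 -0.0012  0.0359] ang -1.166 red 5 [0.004  0.0077 0.0374] sd [0.0033 0.0117]
scene 712 lid deg 61.854805 top z 0.2060473680033085
scene bottle_mid [0.573 0.254 0.099]
scene tin_mid [0.7   0.193 0.036]
scene diya_mid [ 0.526 -0.273  0.016]
side 2130 lid deg 63.152718 top z 0.20303664765429344
side bottle_mid [0.552 0.25  0.097]
side tin_mid [0.691 0.191 0.033]
side diya_mid [ 0.544 -0.278  0.022]
```

View pics/c5.png

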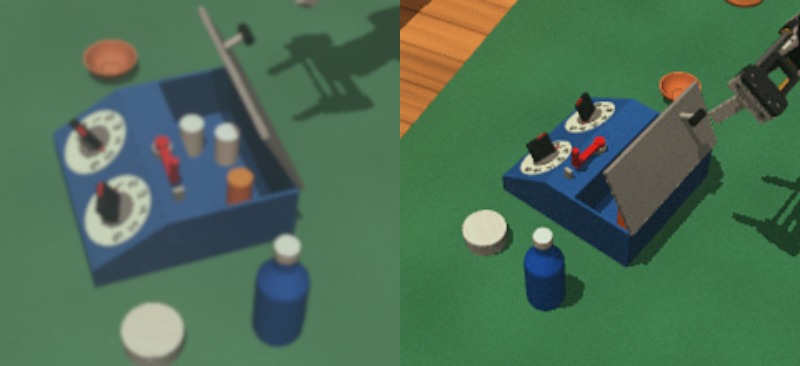

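The lid stands up by itself with its handle at (240,38), and the gripper is clear. The bottle, tin and diya are where they were.

```bash
python3 -c "
from station import *
print(hand_in(),get_clock())"
```

```text
the job is handed in; nothing more can be done
the job is handed in; nothing more can be done
```

The medicine box is open and the job is handed in, at about 40 s of the 69 s allowed. I turned the left dial to 5, then the right dial to 1. I pushed the red bar to its stop, lifted the lid by its handle, let go and backed the gripper clear.

Last checks, from both fixed cameras:

| Check | Scene camera | Side camera | Target |
|---|---|---|---|
| Left dial (rad) | 1.23 | 1.17 | 1.222 ± 0.19 |
| Right dial (rad) | -1.22 | -1.17 | -1.222 ± 0.19 |
| Bar (rad) | 1.65 | 1.57 | stop at 1.6 |
| Lid (degrees) | 62 | 63 | at least 50 |

- **Bar:** I measured it right after the push, which ended with a 10 N contact at the stop. In later pictures it still lay clear of the lid.
- **Lid:** it stayed up for more than a second after I released it, and the force on the tool was back near zero.
- **Forces:** the readings I took during the job stayed below about 10 N.
- **Bottle, tin and diya:** the bottle and tin were within 4 mm of where they started. The diya matched in the scene camera, but the side camera put it about 13 mm off. I put that down to the lid and arm partly hiding it, because nothing went near it and it looks unmoved in the pictures.

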